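Shim the rocking corner of a guitar-bridge jig

ROBOT

A 6-joint arm with a two-finger parallel gripper is mounted at the origin on the work surface. World frame = base frame: x ahead of the robot, y to its left, z up, the work surface at z = 0. Lengths are in mm, angles in rad, forces in N, time in s.
With the tool pointing down it reaches from about 275 to 1000 mm from the base axis. Payload 8.4 kg.
Tool frame: the origin (TCP) lies on the centre line of the jaws, within the pads' length; the fingertips stand 22 mm ahead of it and the grasp point (between the pads) lies 3 mm ahead of it; z points along the fingers, y is the direction in which the jaws open and shut (so a half turn about z gives the same grasp; the last joint's range is limited). The gripper opens to 85 mm and grips with 20 to 120 N. Pads are 22 mm wide; open, the fingers measure 114 mm over their backs; the gripper's body (76 mm by 85 mm) begins 54 mm behind the grasp point. The pads swing forward as they close: fully open they stand 13 mm farther back than shut.
Start: joints at [-1.107, 0.353, 1.633, -0, 1.155, -0.002], TCP at [280.71, -558.417, 253.281] pointing down, gripper open.
Joint ranges: [-2.63, 2.63], [-0.92, 2.1], [0.06, 2.66], [-1.3, 4.44], [0, 2.69], [-3.02, 3.02]. Speed limits (rad/s): [2.22, 2.22, 2.79, 3.14, 3.14, 3.14].

INTERFACE

Orientations are given as [roll, pitch, yaw] about the fixed x, y, z axes, in that order (R = Rz(yaw) Ry(pitch) Rx(roll)).
In Python, from rig import r gives the robot as it stands.
- The arm moves only by the tool carry_out, never from a script. Its argument "rows" is text: rows parted by semicolons, each of 5 numbers parted by spaces: the opening, from 0 (shut) to 1 (fully open), then the shift along the tool's x, y, z in units of 30 mm (1.0 is 30 mm), then the turn about the tool's z in units of 8 degrees (1.0 is 8 degrees). A call has 1 to 12 rows; each row shifts and turns the commanded pose from where the row before left it, along the tool's axes as they then stand; what a row does not reach is not made up. A row lasts 1/8 s, in which the tool goes at most 62.5 mm and 10.7 degrees, less where a joint would pass 70% of its speed; a pose out of reach is approached as far as the arm can. A call is refused whole if a number of a shift passes 1 or a number of a turn 1, either way. A call with a gripper value outside its range is refused whole. The fingers move at their own pace and stop on an object; "newtons" is the grip in N (left out, the last holds). Time passes only in rows, so rows that do not move let the fingers close. It gives the time, the measured TCP pose, the force and the opening at its end, in the units of the state.
- r.sense(): the state, without advancing time (a new reading comes with each control period).
- r.grab_frame(name): name is "side" or "top"; returns the picture (400x640x3 uint8, blue, green, red); there is no depth.
- r.get_calibration(name): a dict with "intrinsics" (3x3 intrinsics, pixels), "k1" (the pictures are not rectified: a ray, as slopes to the right and down, at radius r is drawn at 1 + k1 r^2 times it, then the intrinsics apply), "position" and "rotation" of the camera in the world. Camera axes: x right, y up, looking along -z (the intrinsics and any distortion apply to the point x, -y, -z); pixel columns grow to the right and rows downward; lengths in mm; the calibration is good to about 2 mm. A picture is of the moment at which its call begins. get_calibration takes no time and is no camera call.
- r.sign_off(): hands the job in, once; it reports no verdict.
The state is a dict: "clock": time; "qpos": joint angles; "qvel": joint speeds; "joint_efforts": joint torques, N m; "eef_pos": TCP position; "tcp_rot": TCP orientation; "contact_force": force on the tool from outside, world axes, zero at the start; "wrist_torque": the same for the moment, N m; "opening": opening from 0.0 (shut) to 1.0 (fully open).
Only numpy, scipy, OpenCV 4.12 (cv2) and the standard library are available. Lean on these libraries where they do the work, as an engineer would, in place of code of your own. Each camera call takes 0.05 s, during which the arm holds its last target.

TASK

The aluminium plate of the bridge jig rocks because one of its four corners has a soft foot. Press down on the plate's corners with a fingertip until you find the one that dips, then press the brass shim leaf beside that corner down flat; leave the other three leaves up. Touch and press only: do not lift the plate or push it out of place, and leave the jar, sanding block and screwdriver alone.

Things in the scene. Friction and masses are not known exactly. Their poses are not given: they have to be found in the camera images.
- base: Fixed plywood board of a bridge jig, 180 (x) x 330 (y) x 16 mm; origin at the centre of its underside, on the bench; z up. Its yaw gives the yaw of the whole jig (near/far = its -x/+x, left/right = its +y/-y).
- plate: Loose aluminium tooling plate, 140 (x) x 200 (y) x 10 mm, 0.85 kg, with 12 mm aprons under its near and far edges and a dark guitar-bridge blank along its middle (up to 13 mm above its top). It rests level on four feet hidden under its corners: three solid, one (any of the four) soft. Its top is 40 mm above the bench. Origin at the centre of its underside, axes as the base's.
- corner_a (a point): Centre of the black dot on the plate's top at its near-left corner, right above that corner's foot (18 mm in from both edges): the place to press. Over the soft foot the corner dips 6 mm under about 3 to 5 N, then stops firmly (the opposite corner rises as much), and springs back when let go; over a solid foot it hardly moves.
- corner_b (a point): Centre of the black dot on the plate's top at its far-left corner, right above that corner's foot (18 mm in from both edges): the place to press. Over the soft foot the corner dips 6 mm under about 3 to 5 N, then stops firmly (the opposite corner rises as much), and springs back when let go; over a solid foot it hardly moves.
- corner_c (a point): Centre of the black dot on the plate's top at its far-right corner, right above that corner's foot (18 mm in from both edges): the place to press. Over the soft foot the corner dips 6 mm under about 3 to 5 N, then stops firmly (the opposite corner rises as much), and springs back when let go; over a solid foot it hardly moves.
- corner_d (a point): Centre of the black dot on the plate's top at its near-right corner, right above that corner's foot (18 mm in from both edges): the place to press. Over the soft foot the corner dips 6 mm under about 3 to 5 N, then stops firmly (the opposite corner rises as much), and springs back when let go; over a solid foot it hardly moves.
- pad_a (a point): On the upper face of the brass shim leaf beside the near-left corner, 28 mm out from its hinge. The leaf is 26 mm wide, reaches 44 mm outward from its hinge, which lies along the base's x, 9 mm outside the plate's edge and 48 mm above the bench. The point moves with the leaf, down to 49.5 mm above the bench when flat: press here.
- leaf_a (a joint): Angle of the near-left shim leaf, rad: 0 = raised 34 degrees above level, 0.6 = flat (level, at its stop), its toe then under the plate's corner. Starts at 0 to 0.08, moves under 1 to 3 N and stays where it is left. A leaf at a solid corner jams on the foot at about 0.25 to 0.4 and does not come back up by itself.
- pad_b (a point): On the upper face of the brass shim leaf beside the far-left corner, 28 mm out from its hinge. The leaf is 26 mm wide, reaches 44 mm outward from its hinge, which lies along the base's x, 9 mm outside the plate's edge and 48 mm above the bench. The point moves with the leaf, down to 49.5 mm above the bench when flat: press here.
- leaf_b (a joint): Angle of the far-left shim leaf, rad: 0 = raised 34 degrees above level, 0.6 = flat (level, at its stop), its toe then under the plate's corner. Starts at 0 to 0.08, moves under 1 to 3 N and stays where it is left. A leaf at a solid corner jams on the foot at about 0.25 to 0.4 and does not come back up by itself.
- pad_c (a point): On the upper face of the brass shim leaf beside the far-right corner, 28 mm out from its hinge. The leaf is 26 mm wide, reaches 44 mm outward from its hinge, which lies along the base's x, 9 mm outside the plate's edge and 48 mm above the bench. The point moves with the leaf, down to 49.5 mm above the bench when flat: press here.
- leaf_c (a joint): Angle of the far-right shim leaf, rad: 0 = raised 34 degrees above level, 0.6 = flat (level, at its stop), its toe then under the plate's corner. Starts at 0 to 0.08, moves under 1 to 3 N and stays where it is left. A leaf at a solid corner jams on the foot at about 0.25 to 0.4 and does not come back up by itself.
- pad_d (a point): On the upper face of the brass shim leaf beside the near-right corner, 28 mm out from its hinge. The leaf is 26 mm wide, reaches 44 mm outward from its hinge, which lies along the base's x, 9 mm outside the plate's edge and 48 mm above the bench. The point moves with the leaf, down to 49.5 mm above the bench when flat: press here.
- leaf_d (a joint): Angle of the near-right shim leaf, rad: 0 = raised 34 degrees above level, 0.6 = flat (level, at its stop), its toe then under the plate's corner. Starts at 0 to 0.08, moves under 1 to 3 N and stays where it is left. A leaf at a solid corner jams on the foot at about 0.25 to 0.4 and does not come back up by itself.
- jar: Bystander: small amber jar with a black lid, 44 mm wide, 58 mm high; origin at the centre of its underside.
- sander: Bystander: cork-faced wooden sanding block, 40 x 85 x 28 mm; origin at the centre of its underside.
- driver: Bystander: screwdriver with a yellow handle, 160 mm long, lying on the bench.
Things that resemble listed ones, but are neither listed nor needed, are in the scene too. Of the things shaped like the plate, the aluminium one is meant.

How it is judged:
By the outcome, as a careful person would: the job done as asked, in the order asked, and still so for the second after the job is handed in, with the robot touching nothing.
It also fails if it takes over 51 s, if anything falls off the work surface, if the arm or the gripper's body presses on something with over 40 N, if the wrist force passes 120 N, or if a joint passes its speed limit or range.

## Working session

There is one attempt and no reset: what is moved stays moved. The work goes in short steps, Python scripts to look and compute and a tool call to move; the robot and the scene stay as the last step left them, time stands still between calls to the robot, and variables do not carry over. Pictures are saved under pics/ and viewed, and the job is handed in when it is done.

Besides the shell and the picture viewer there is one more tool, called after ">>>" as name(argument=value, ...) on one line, values as JSON. carry_out: Moves the arm, as the interface text tells. Its arguments: {"type":"object","properties":{"rows":{"type":"string"},"newtons":{"type":"number"}},"required":["rows"]}

```bash
ls; mkdir -p pics; python3 - <<'E'
from rig import r
import cv2
print(r.sense())
for n in("side","top"):
    cv2.imwrite(f"pics/{n}0.png",r.grab_frame(n)); print(r.get_calibration(n))
E
```

```text
pics
{'clock': 0.0, 'qpos': array([-1.10741329e+00,  3.53644878e-01,  1.63415865e+00, -1.55290606e-05,
        1.15520125e+00, -2.38171303e-03]), 'qvel': array([0.00118966, 0.00148593, 0.00029975, 0.00106858, 0.00074451,
       0.00020617]), 'joint_efforts': array([ 3.03905501e-03, -6.05252123e+01, -3.42064583e+01,  2.77534718e-04,
        9.29054775e-03,  3.63803174e-07]), 'eef_pos': array([ 280.49193199, -558.00942911,  252.55321725]), 'tcp_rot': array([-3.14018051e+00,  1.08350054e-05,  4.65771036e-01]), 'contact_force': array([-0.08470342, -0.59101457,  0.69225327]), 'wrist_torque': array([ 0.00426356, -0.00440554, -0.04744664]), 'opening': 0.9981409321228237}
{'intrinsics': array([[491.69867009,   0.        , 310.88144852],
       [  0.        , 491.69867009, 193.9514108 ],
       [  0.        ,   0.        ,   1.        ]]), 'k1': -0.046387885012173904, 'position': array([-69.51165827, 729.07691874, 780.85861837]), 'rotation': array([ 0.90100978, -0.02186588, -2.45985418])}
{'intrinsics': array([[368.95625974,   0.        , 319.22173249],
       [  0.        , 368.95625974, 199.25504749],
       [  0.        ,   0.        ,   1.        ]]), 'k1': -0.0065502060526711845, 'position': array([371.57575671,  -6.10658149, 867.29369635]), 'rotation': array([ 0.13899812,  0.02440827, -1.56589137])}
```

View pics/side0.png

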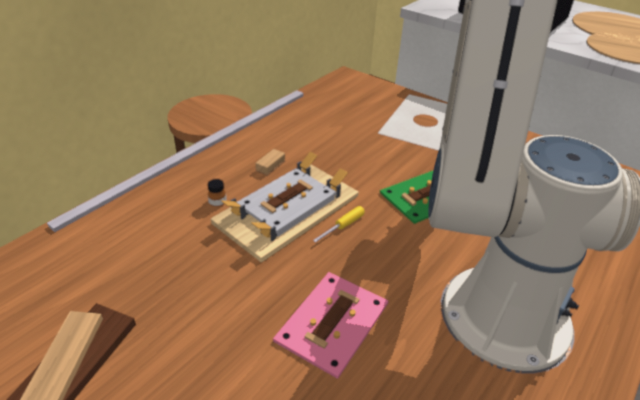

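View pics/top0.png

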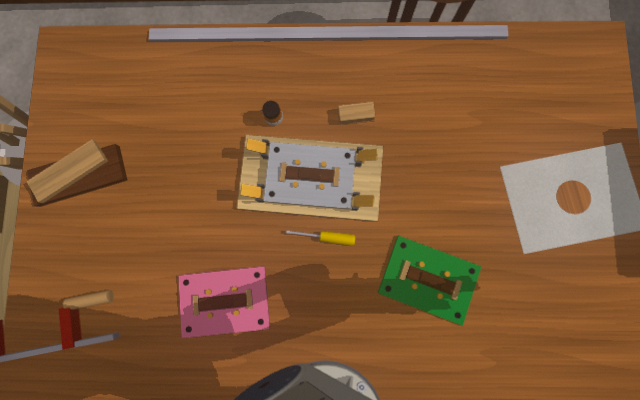

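The top view shows three plate-shaped things: grey aluminium at (310,175) on plywood with four brass leaves, pink at (222,302) and green at (430,280). I choose the grey one and check it in a close crop.

```bash
cat > h.py <<'E'
import numpy as np, cv2
from scipy.spatial.transform import Rotation as R
from rig import r
def cam(n):
    c=r.get_calibration(n); return c['intrinsics'],c['k1'],np.array(c['position']),R.from_euler('xyz',c['rotation']).as_matrix()
def proj(n,P):
    K,k1,p,M=cam(n); q=(np.atleast_2d(P)-p)@M
    s=np.c_[q[:,0]/-q[:,2],-q[:,1]/-q[:,2]]; s=s*(1+k1*(s**2).sum(1,keepdims=True))
    return s@K[:2,:2].T+K[:2,2]
def ray(n,uv,z):
    K,k1,p,M=cam(n); d=(np.atleast_2d(uv)-K[:2,2])/K[0,0]; s=d.copy()
    for _ in range(10): s=d/(1+k1*(s**2).sum(1,keepdims=True))
    v=np.c_[s[:,0],-s[:,1],-np.ones(len(s))]@M.T
    return p+v*((z-p[2])/v[:,2])[:,None]
E
python3 - <<'E'
import cv2
a=cv2.imread('pics/top0.png')[125:230,228:393]; cv2.imwrite('pics/topc.png',cv2.resize(a,None,fx=4.8,fy=4.8,interpolation=cv2.INTER_CUBIC))
a=cv2.imread('pics/side0.png')[140:265,200:370]; cv2.imwrite('pics/sidec.png',cv2.resize(a,None,fx=4.7,fy=4.7,interpolation=cv2.INTER_CUBIC))
E
```

```text
(no output)
```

View pics/topc.png

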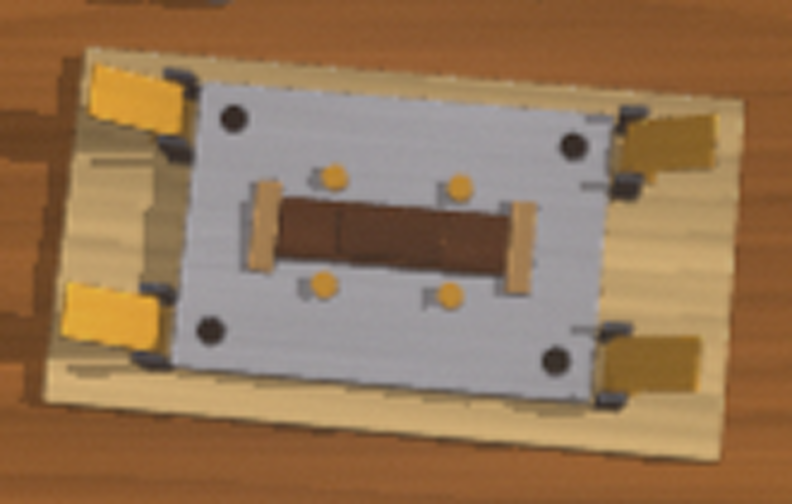

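View pics/sidec.png

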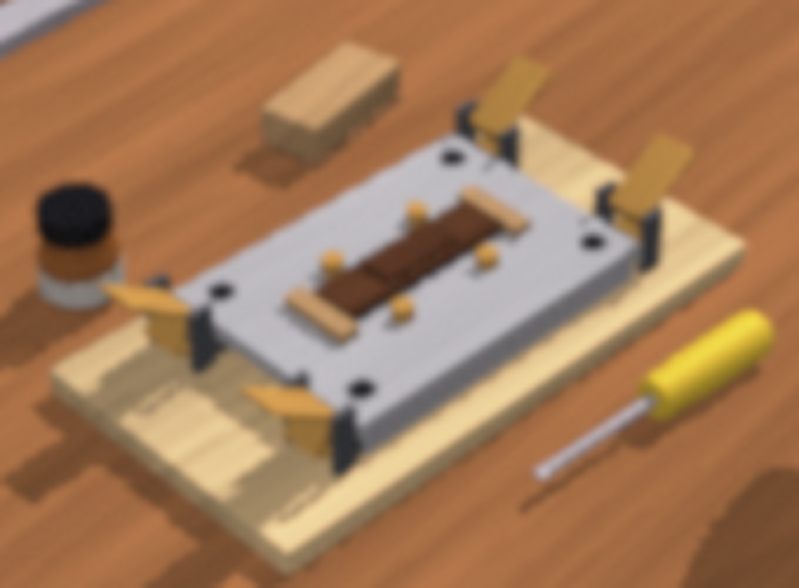

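```bash
cat >> h.py <<'E'
def jig(x,P):
    c,s=np.cos(x[2]),np.sin(x[2]); P=np.atleast_2d(P)
    return np.c_[x[0]+c*P[:,0]-s*P[:,1],x[1]+s*P[:,0]+c*P[:,1],P[:,2]]
DOT=np.array([[-52,82,40],[52,82,40],[52,-82,40],[-52,-82,40]],float)
def pads(ang=np.radians(34)-.04):
    # hinge at |y|=109,z=48, 28 out, upper face 1.5 above
    y=109+28*np.cos(ang)-1.5*np.sin(ang); z=48+28*np.sin(ang)+1.5*np.cos(ang)
    return np.array([[-52,y,z],[52,y,z],[52,-y,z],[-52,-y,z]])
E
python3 - <<'E'
from h import *
from scipy.optimize import least_squares as L
t=np.array([[211,330],[234,118],[573,147],[556,361]])/4.8+[228-.4,125-.4]
s=np.array([[361,388],[221,291],[452,157],[593,242]])/4.7+[200-.4,140-.4]
T=ray('top',t,40);S=ray('side',s,40);print(T.round(1),S.round(1))
for A in(T,S):
  print(L(lambda x:(jig(x,DOT)-A)[:,:2].ravel(),[450,0,0]).x)
f=L(lambda x:np.r_[(proj('top',jig(x,DOT))-t).ravel(),(proj('side',jig(x,DOT))-s).ravel()],[450,0,0]);print(f.x,f.fun.round(1))
x=f.x; print('dots',jig(x,DOT).round(1),'pads',jig(x,pads()).round(1))
print(proj('top',jig(x,pads())),proj('side',jig(x,pads())))
print(ray('top',[[272,109],[357,112],[320,238]],30))
E
```

```text
[[500.7 123.3  40. ]
 [604.2 114.5  40. ]
 [589.6 -48.7  40. ]
 [486.1 -40.1  40. ]] [[502.  122.7  40. ]
 [605.1 114.1  40. ]
 [591.5 -49.6  40. ]
 [487.  -40.3  40. ]]
[ 5.45120187e+02  3.72703065e+01 -8.75936180e-02]
[ 5.46406805e+02  3.67252086e+01 -8.72737607e-02]
[ 5.45562888e+02  3.72049779e+01 -8.75193680e-02] [-0.1 -0.1  0.1 -0.1  0.2 -0.3 -0.1 -0.2  0.1  0.4  0.1  0.2  0.2  0.3
  0.1  0.1]
dots [[500.9 123.4  40. ]
 [604.5 114.3  40. ]
 [590.2 -49.   40. ]
 [486.6 -39.9  40. ]] pads [[505.3 173.3  64. ]
 [608.9 164.2  64. ]
 [585.8 -98.9  64. ]
 [482.2 -89.8  64. ]]
[[247.51818244 189.59155289]
 [252.99316334 144.30042139]
 [370.06319883 154.06655381]
 [366.57858033 200.08070576]] [[259.36927613 225.02703782]
 [229.25288613 203.24241354]
 [309.79765393 157.87749362]
 [339.917677   174.88237215]]
[[705.59202709 128.50791934  30.        ]
 [697.18586856 -73.45902805  30.        ]
 [400.27309903  12.71672228  30.        ]]
```

>>> carry_out(rows="0 0 0 0 1; 0 0 0 0 1; 0 0 0 0 1; 0 0 0 0 0.96; 0 0.3 -1 0 0; 0 0.3 -1 0 0; 0 0.3 -1 0 0; 0 0.3 -1 0 0; 0 0.3 -1 0 0; 0 0.3 -1 0 0; 0 0.3 -1 0 0; 0 0.3 -1 0 0", newtons=20)

```text
clock: 1.6
eef_pos: [373.4, -324.5, 253.1]
tcp_rot: [-3.141, 0.0, -0.087]
contact_force: [-0.2, 0.3, 0.3]
opening: -0.003
```

>>> carry_out(rows="0 0.293 -0.978 0.5 0; 0 0.293 -0.978 0.5 0; 0 0.293 -0.978 0.5 0; 0 0.293 -0.978 0.5 0; 0 0.293 -0.978 0.5 0; 0 0.293 -0.978 0.5 0; 0 0.293 -0.978 0.5 0; 0 0.293 -0.978 0.5 0; 0 0.293 -0.978 0.5 0; 0 0.293 -0.978 0.5 0; 0 0 0 0 0; 0 0 0 0 0")

```text
clock: 3.1
eef_pos: [486.1, -41.2, 103.3]
tcp_rot: [3.141, 0.001, -0.087]
contact_force: [-0.2, 0.2, 0.3]
opening: 0.001
```

```bash
python3 - <<'E'
from h import *
s=r.sense();print(s['eef_pos'],s['contact_force'])
for n,(y0,y1,x0,x1) in (("side",(120,270,200,400)),("top",(100,250,220,420))):
    a=r.grab_frame(n); cv2.imwrite(f'pics/{n}1.png',cv2.resize(a[y0:y1,x0:x1],None,fx=4,fy=4,interpolation=cv2.INTER_CUBIC))
E
```

```text
[486.12861523 -41.19154735 103.29100413] [-0.20192851  0.15759804  0.32123539]
```

View pics/side1.png

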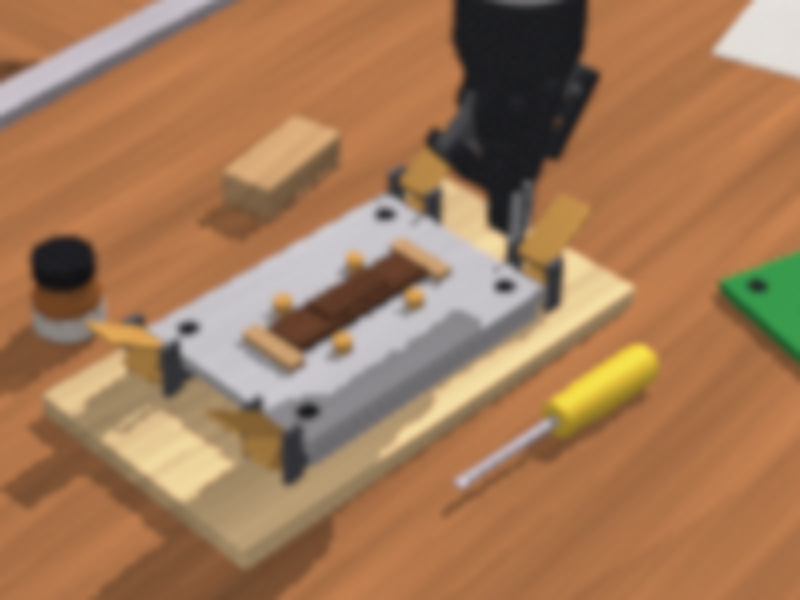

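View pics/top1.png

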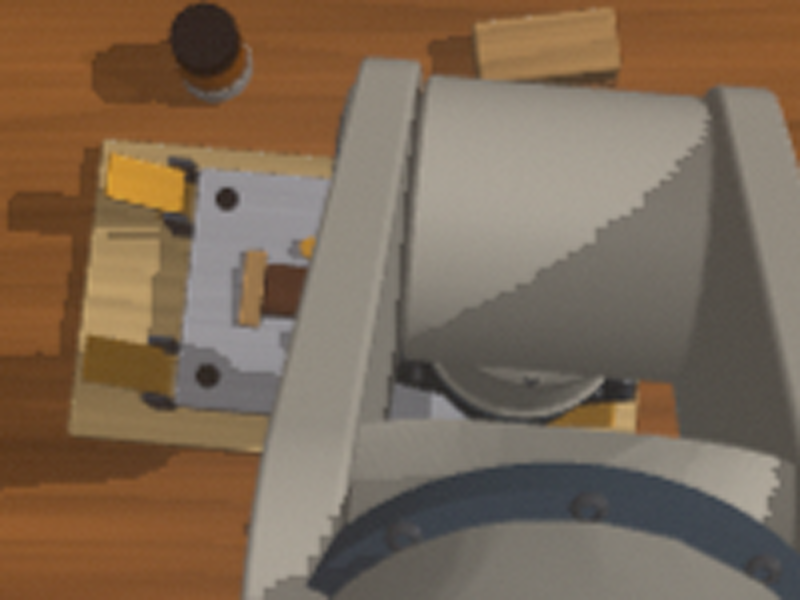

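```bash
python3 - <<'E'
from h import *
for z in (81,94,103,60): print(z,(proj('side',[[486,-41,z]])-[200,120])*4)
E
```

```text
81 [[507.9524394  230.57040938]]
94 [[508.87218498 213.00059034]]
103 [[509.51606959 200.69536154]]
60 [[506.49193085 258.45260244]]
```

Side view: fingertip at about (510,235) of the crop, where corner_d's approach point projects, and dot d at (504,285) below it. The leaves are all still up.

>>> carry_out(rows="0 0.015 -0.045 0.4 0; 0 0 0 0.4 0; 0 0 0 0.3 0; 0 0 0 0.1 0; 0 0 0 0.05 0; 0 0 0 0 0; 0 0 0 0 0")

```text
clock: 4.08
eef_pos: [487.2, -39.7, 66.0]
tcp_rot: [3.142, -0.0, -0.087]
contact_force: [0.9, -0.8, -0.8]
opening: 0.002
```

>>> carry_out(rows="0 0 0 0.04 0; 0 0 0 0.04 0; 0 0 0 0 0")

```text
clock: 4.45
eef_pos: [486.9, -39.6, 63.3]
tcp_rot: [-3.142, 0.0, -0.087]
contact_force: [-0.6, 0.1, -0.6]
opening: -0.002
```

>>> carry_out(rows="0 0 0 0.04 0; 0 0 0 0 0; 0 0 0 0 0")

```text
clock: 4.82
eef_pos: [487.0, -39.6, 62.2]
tcp_rot: [-3.142, 0.0, -0.087]
contact_force: [-0.2, -0.5, 0.1]
opening: 0.003
```

>>> carry_out(rows="0 0 0 0.04 0; 0 0 0 0 0; 0 0 0 0 0")

```text
clock: 5.2
eef_pos: [487.0, -39.7, 62.0]
tcp_rot: [-3.142, -0.0, -0.087]
contact_force: [-4.6, 0.1, 17.2]
opening: -0.001
```

d is solid: 17 N with no dip. Next is corner c.

>>> carry_out(rows="0 0 0 -0.5 0; 0 0 0 -0.5 0; 0 0.867 0 0 0; 0 0.867 0 0 0; 0 0.867 0 0 0; 0 0.866 0 0 0; 0 0 0 0.45 0; 0 0 0 0.35 0; 0 0 0 0.1 0; 0 0 0 0 0; 0 0 0 0 0")

```text
clock: 6.58
eef_pos: [590.6, -48.7, 64.3]
tcp_rot: [-3.142, -0.0, -0.087]
contact_force: [0.6, -0.2, -1.0]
opening: -0.002
```

>>> carry_out(rows="0 0 0 0.04 0; 0 0 0 0 0; 0 0 0 0 0")

```text
clock: 6.95
eef_pos: [590.6, -48.7, 62.9]
tcp_rot: [-3.142, -0.0, -0.087]
contact_force: [0.0, 0.1, -0.6]
opening: -0.005
```

>>> carry_out(rows="0 0 0 0.04 0; 0 0 0 0 0; 0 0 0 0 0")

```text
clock: 7.32
eef_pos: [590.8, -48.7, 61.8]
tcp_rot: [-3.142, -0.0, -0.087]
contact_force: [-1.0, -0.2, 5.1]
opening: 0.002
```

>>> carry_out(rows="0 0 0 0.03 0; 0 0 0 0 0; 0 0 0 0 0")

```text
clock: 7.7
eef_pos: [590.9, -48.8, 60.9]
tcp_rot: [3.141, -0.001, -0.087]
contact_force: [0.4, -0.2, 4.1]
opening: 0.002
```

>>> carry_out(rows="0 0 0 0.05 0; 0 0 0 0 0; 0 0 0 0 0")

```text
clock: 8.07
eef_pos: [591.1, -48.9, 59.5]
tcp_rot: [3.141, -0.001, -0.087]
contact_force: [0.1, -1.3, 5.4]
opening: -0.002
```

>>> carry_out(rows="0 0 0 0.05 0; 0 0 0 0 0; 0 0 0 0 0")

```text
clock: 8.45
eef_pos: [591.2, -49.0, 58.1]
tcp_rot: [3.141, -0.001, -0.087]
contact_force: [-1.2, -1.2, 6.7]
opening: 0.001
```

>>> carry_out(rows="0 0 0 0.05 0; 0 0 0 0 0; 0 0 0 0 0")

```text
clock: 8.82
eef_pos: [591.4, -49.0, 57.2]
tcp_rot: [3.141, -0.002, -0.087]
contact_force: [-1.9, -1.3, 12.3]
opening: -0.003
```

```bash
python3 - <<'E'
from h import *
s=r.sense();print(s['eef_pos'],s['contact_force'])
a=r.grab_frame("side"); cv2.imwrite('pics/side2.png',cv2.resize(a[120:270,200:400],None,fx=4,fy=4,interpolation=cv2.INTER_CUBIC))
E
```

```text
[591.39727896 -48.99749662  57.17542213] [-1.85069116 -1.28233733 12.33353056]
```

View pics/side2.png

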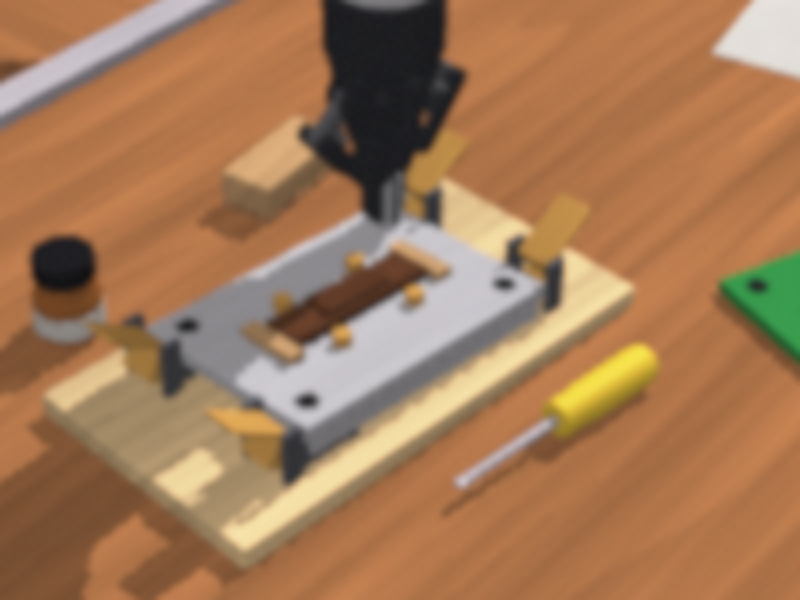

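c is soft. It dipped about 5 mm at 4–7 N, then stiffened to 12 N, and dot a rose from (308,411) to (306,400). Letting go and moving over leaf c.

>>> carry_out(rows="0 0 0 -0.3 0; 0 0 0 -0.6 0; 0 0 0 -0.6 0; 0 0 0 -0.4 0; 0 0 0.6 0 0; 0 0 0.6 0 0; 0 0 0.63 0 0; 0 0 0 0 0; 0 0 0 0 0")

```text
clock: 10.0
eef_pos: [585.6, -103.7, 112.8]
tcp_rot: [-3.141, 0.001, -0.088]
contact_force: [-0.0, 0.1, -0.6]
opening: 0.005
```

```bash
python3 - <<'E'
from h import *
s=r.sense();x=[545.56,37.2,-.0875];d=s['eef_pos'][:2]-x[:2]
c,q=np.cos(x[2]),np.sin(x[2]);print(s['eef_pos'],'jig xy',c*d[0]+q*d[1],-q*d[0]+c*d[1])
E
```

```text
[ 585.57191404 -103.67968551  112.81147205] jig xy 52.170089906807966 -136.84414775380316
```

Right over pad c (jig 52, −137). Pressing down.

>>> carry_out(rows="0 0 0 0.3 0; 0 0 0 0.2 0; 0 0 0 0.15 0; 0 0 0 0.15 0; 0 0 0 0.1 0; 0 0 0 0 0")

```text
clock: 10.75
eef_pos: [585.7, -103.4, 86.0]
tcp_rot: [-3.142, 0.0, -0.087]
contact_force: [-0.7, 0.1, 0.7]
opening: 0.0
```

>>> carry_out(rows="0 0 0 0.1 0; 0 0 0 0.1 0; 0 0 0 0.1 0; 0 0 0 0 0; 0 0 0 0 0")

```text
clock: 11.38
eef_pos: [585.6, -103.3, 77.0]
tcp_rot: [-3.142, 0.0, -0.087]
contact_force: [-0.6, 0.1, -0.2]
opening: 0.001
```

>>> carry_out(rows="0 0 0 0.06 0; 0 0 0 0.06 0; 0 0 0 0.04 0; 0 0 0 0 0; 0 0 0 0 0")

```text
clock: 12.0
eef_pos: [585.7, -103.3, 72.3]
tcp_rot: [-3.141, 0.0, -0.087]
contact_force: [-0.0, -0.7, 0.7]
opening: -0.002
```

```bash
python3 - <<'E'
from h import *
s=r.sense();print(s['eef_pos'],s['contact_force'])
a=r.grab_frame("side"); cv2.imwrite('pics/side3.png',cv2.resize(a[120:270,200:400],None,fx=4,fy=4,interpolation=cv2.INTER_CUBIC))
E
```

```text
[ 585.69619305 -103.31008448   72.26030118] [-0.02596062 -0.69360403  0.74727162]
```

View pics/side3.png

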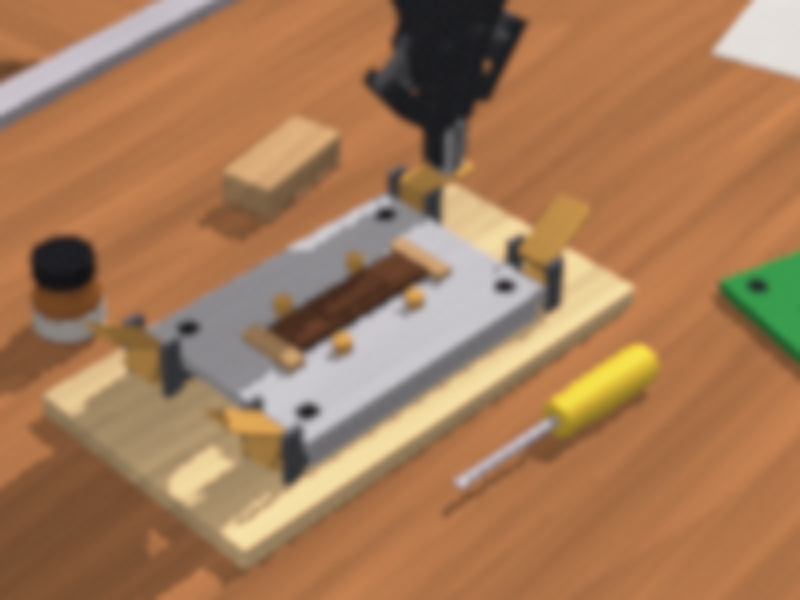

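Leaf c is nearly flat under the fingertip at about (445,180), and the plate is back level with dot a at (308,411). Pressing on to the stop.

>>> carry_out(rows="0 0 0 0.04 0; 0 0 0 0 0; 0 0 0 0 0")

```text
clock: 12.42
eef_pos: [585.9, -103.4, 71.5]
tcp_rot: [-3.142, -0.0, -0.087]
contact_force: [-0.5, 1.5, 5.5]
opening: 0.005
```

>>> carry_out(rows="0 0 0 0.03 0; 0 0 0 0 0; 0 0 0 0 0")

```text
clock: 12.8
eef_pos: [585.9, -103.4, 71.3]
tcp_rot: [-3.142, -0.0, -0.087]
contact_force: [-4.4, 0.7, 13.8]
opening: 0.005
```

Firm stop at a pad height of 49.3–49.5 mm with 14 N. Backing off.

>>> carry_out(rows="0 0 0 -0.3 0; 0 0 0 -0.7 0; 0 0 0 -1 0; 0 0 0 -1 0; 0 0 0 -1 0; 0 0 1 -1 0; 0 0 1 0 0; 0 0 1 0 0; 0 0 1 0 0; 0 0 1 0 0; 0 0 1 0 0; 0 0 1 0 0")

```text
clock: 14.3
eef_pos: [567.4, -313.6, 220.3]
tcp_rot: [-3.142, -0.0, -0.087]
contact_force: [-0.2, 0.4, -1.6]
opening: -0.004
```

>>> carry_out(rows="0 0 1 0 0; 0 0 1 0 0; 0 0 1 0 0; 0 0 1 0 0; 0 0 1 0 0; 0 0 0 0 0; 0 0 0 0 0")

```text
clock: 15.18
eef_pos: [554.4, -461.4, 220.0]
tcp_rot: [-3.141, 0.0, -0.087]
contact_force: [0.7, -0.6, 0.7]
opening: 0.002
```

```bash
python3 - <<'E'
from h import *
for n,(y0,y1,x0,x1) in (("side",(120,270,200,400)),("top",(95,245,220,420))):
    a=r.grab_frame(n); cv2.imwrite(f'pics/{n}4.png',cv2.resize(a[y0:y1,x0:x1],None,fx=4,fy=4,interpolation=cv2.INTER_CUBIC))
a=pads(0)[2];b=pads()[2]
x=[545.56,37.2,-.0875]
for k in(a,b): print((proj('side',jig(x,k))-[200,120])*4,(proj('top',jig(x,k))-[220,95])*4)
E
```

```text
[[444.03764131 166.91568778]] [[606.16064521 243.63660407]]
[[439.19501281 151.50735727]] [[600.26035298 236.26664603]]
```

View pics/side4.png

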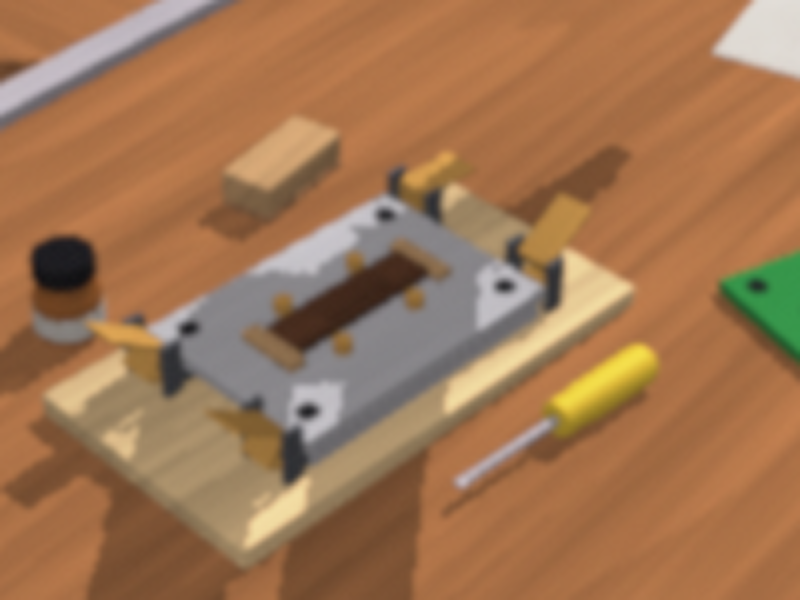

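View pics/top4.png

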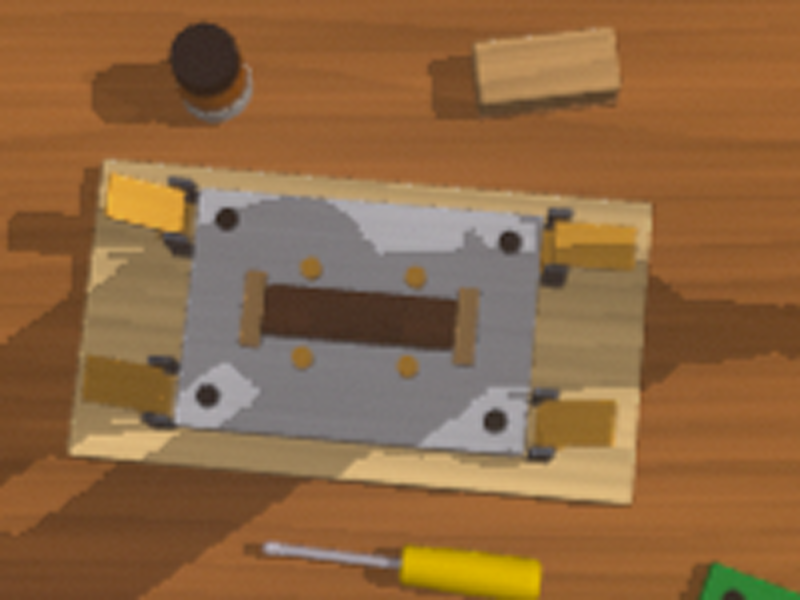

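The side view shows leaf c flat at (435,170), matching the computed flat position (444,167). Leaves a, b and d are still up. In the top view the dots, at (208,395), (227,219), (510,242) and (495,420), have not shifted. The jar, sanding block and screwdriver are untouched.

```bash
python3 -c "
from rig import r
print(r.sign_off())"
```

```text
the job is handed in; nothing more can be done
None
```

The soft foot is at corner c (far-right). I pressed its leaf down flat and handed the job in at about 15 s of the 51 s allowed.

- **Corners:** d (near-right) was solid, giving 17 N with no dip. Corner c dipped about 5 mm at 4–7 N, then firmed up at 12 N while the opposite corner a visibly rose. It sprang back level when released. I did not press a or b, since c was already clear.
- **Leaf c:** I pressed it to its firm stop at a pad height of about 49.4 mm (49.5 mm is flat) with 14 N.
- **Final pictures:** they show leaf c flat and leaves a, b and d still up. The plate has not moved, the jar, sanding block and screwdriver are untouched, and the arm is well clear.
- **Not checked:** I did not press corner c again after setting the shim. No check failed or disagreed.

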